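Roll the roasting drum hatch-up and chock it

ROBOT

A 6-joint arm with a two-finger parallel gripper is mounted at the origin on the work surface; the furniture and walls round the work are solid. World frame = base frame: x ahead of the robot, y to its left, z up, the work surface at z = 0. Lengths are in m, angles in degrees, forces in N, time in s.
With the tool pointing down it reaches from about 0.3 to 0.75 m from the base axis. Payload 8.5 kg.
Tool frame: the origin (TCP) lies midway between the tips of the shut fingers; the grasp point (between the pads) lies 19 mm behind it (env.pinch_z is the z of the grasp point in the tool frame, in m); z points along the fingers, y is the line along which they close (so a half turn about z gives the same grasp; the last joint's range is limited). The gripper opens to 85 mm and grips with 20 to 120 N. Pads are 22 mm wide; open, the fingers measure 114 mm over their backs; the gripper's body (76 mm by 85 mm) begins 54 mm behind the grasp point. The pads swing forward as they close: fully open they stand 13 mm farther back than shut.
Start: joints at [-89.399, 21.807, 74.336, -0, 83.858, -12.336], TCP at [0.123, -0.536, 0.231] pointing down, gripper open.
Joint ranges: [-178.18, 178.18], [-50.72, 133.34], [12.68, 142.11], [-81.47, 261.47], [9.98, 163.14], [-165.26, 165.26]. Speed limits (degrees/s): [136.94, 136.94, 180, 180, 180, 180].

INTERFACE

Orientations are given as a 3x3 rotation matrix whose columns are the frame's x, y, z axes.
In Python, from rig import env gives the robot as it stands.
- The arm moves only by the tool arm_command, never from a script. Its argument "deltas" is a list of rows, each an object of numbers: "rx", "ry", "rz": the turn, a rotation vector about the tool's x, y, z in rad; "dx", "dy", "dz": the shift along the tool's x, y, z in m; "fingers": the finger opening in m, from 0 to 0.0854. In form: [{"rx": .., "ry": .., "rz": .., "dx": .., "dy": .., "dz": .., "fingers": ..}, ...]. A call has 1 to 12 rows; each row shifts and turns the commanded pose from where the row before left it, along the tool's axes as they then stand; what a row does not reach is not made up. A row lasts 1/10 s, in which the tool goes at most 50 mm and 8.59 degrees, less where a joint would pass 70% of its speed; a pose out of reach is approached as far as the arm can. A call is refused whole if a number of a shift passes 0.05 or a number of a turn 0.15, either way. A call with a gripper value outside its range is refused whole. The fingers move at their own pace and stop on an object; "squeeze" is the grip in N (left out, the last holds). Time passes only in rows, so rows that do not move let the fingers close. It gives the time, the measured TCP pose, the force, the opening and the grip force at its end, in the units of the state.
- env.observe(): the state, without advancing time (a new reading comes with each control period).
- env.get_image(name): name is "side" or "top"; returns a dict with "color" (480x640x3 uint8, blue, green, red), "camera_matrix" (3x3 intrinsics, pixels), "eye" and "orientation" of the camera in the world. Camera axes: x right, y up, looking along -z (the intrinsics and any distortion apply to the point x, -y, -z); pixel columns grow to the right and rows downward; lengths in m; the calibration is good to about 2 mm. A picture is of the moment at which its call begins. There is no depth.
- env.close_job(): hands the job in; it is judged then, once.
Trained networks look in a picture, given as the dict that the camera call returned (one of the last four; its "shot" number tells which), for a name from the list of things; names that differ only in an ending like _2 or _b are one class to them, and where a whole thing is asked for, a point or a joint stands for the part that bears it (a point fixed in the world has none). Each returns a list of dicts, best first, with "p" (0 to 1); they miss things now and then, are a little off and sometimes report something else, mostly with a low value. They report only what shows in the picture. A call takes as long as a camera call.
- env.look_for(query, picture): "box" ([left, top, right, bottom] in pixels, round what is visible of it).
- env.tip_of(query, picture): "location" ([column, row] in pixels: a listed point, or the origin of a listed thing).
The state is a dict: "time_s": time; "q": joint angles; "qvel": joint speeds; "joint_efforts": joint torques, N m; "position": TCP position; "tool_rot": TCP orientation; "ft_force": force on the tool from outside, world axes, zero at the start; "wrist_torque": the same for the moment, N m; "grip_width": finger opening in m; "gripper_force": force on a finger pad.
Only numpy, scipy, OpenCV 4.12 (cv2) and the standard library are available. Lean on these libraries where they do the work, as an engineer would, in place of code of your own. Each camera call takes 0.05 s, during which the arm holds its last target. There are 200 camera calls.

TASK

The roasting drum lies on its loading stand with its filling hatch turned away: without lifting it, roll it along the bed until the hatch faces straight up, and have the stand's chock slid right up against it. Only then swing the chock's cam lever fully round to locked, its handle pointing straight back away from the drum. Leave the drum hatch up with the chock against it, and leave the tin, spice jar, timer and tub where they stand.

Things in the scene. Friction and masses are not known exactly. Their poses are not given: they have to be found in the camera images.
- stand: Fixed loading stand: pale wooden bed 128 mm wide (x), 400 mm long (its y, -173 to +227 mm), with aluminium rails along both long sides (106 mm clear between them, outer faces at x = -62 and +62 mm, tops 22 mm above the worktop). Origin on the worktop. Axes: x across, away from the robot; y along the stand, towards the chock end. It stands turned by up to 17 degrees either way.
- bed (a point): Point on the bed's top, 12 mm above the worktop, over the stand's origin, in the middle between the rails; axes as the stand's.
- end_stop (a point): Middle of the inner top edge of the aluminium end stop across the bed at the stand's -y end: y = -155 mm on the stand, 24 mm above the worktop. The rims meet it when the drum's centre is 26 mm before it, and the chock at 34 mm; the travel between is always more than one full turn of the drum.
- drum: Loose steel drum, 100 mm long, axis across the stand. End rims of 68 mm diameter run on the bed; the shell between, 80 mm long, is 64 mm in diameter. Origin: its middle, on the axis, 46 mm above the worktop. x: along the drum, parallel to the stand's x. z: out through the middle of the hatch, starts over 50 degrees from up, even pointing down. One smooth piece, 0.3 to 0.6 kg.
- hatch (a point): Middle of the hatch, 33 mm from the drum's axis: a curved dark plate 50 x 26 mm with a black seal and a small bright bar, almost flush. Across the drum from it a dark rib, 78 x 8 mm, runs along the shell. Rolling, the drum turns fully in 214 mm of travel, its top going the way it travels. It has a little rolling drag: let go at 50 mm/s it coasts only a few mm.
- chock (a joint): Slide of the chock, m: 0 to 0.27, grows towards the end stop (stand's -y); starts at 0 to 0.025. It needs about 6 N to slide and stays where it is left. The chock is a wooden block across the bed, 98 mm wide (x), 35 mm thick (y), top 57 mm above the worktop, with an upright rubber front towards the drum.
- chock_face (a point): Middle of the chock's front face, 46 mm above the worktop (the height of the drum's axis). Axes as the stand's. It touches the drum when the drum's origin is at y = -34 mm in this frame. On the stand it is at y = 169 mm minus the joint value.
- chock_back (a point): Middle of the chock's upright back face (stand's +y side), 46 mm above the worktop, 35 mm behind chock_face: a place to push the chock.
- cam_lever (a joint): Cam lever on top of the chock, rad. 0 = open: the handle points to the stand's -x, towards the robot. Grows clockwise seen from above to 1.57 = locked: the handle points to the stand's +y, straight away from the drum. Starts at 0 to 0.45. It takes 1 to 2 N at the tip, stays where it is left, and has a hard stop at either end.
- lever_pivot (a point): On the lever's upright pivot axis, 68 mm above the worktop, at handle height; on the chock 30 mm to -x of its middle. Axes as the stand's.
- lever_tip (a point): End of the lever's handle, on its centre line, 88 mm from the pivot. The black handle is a level bar 15 mm thick, from 32 to 95 mm from the pivot, centre line 68 mm above the worktop; open, it overhangs the near side of the stand.
- tin: Bystander: food tin, 57 mm diameter, 72 mm tall, standing on the far side of the stand. Origin: middle of its underside.
- spice_jar: Bystander: glass spice jar with dark cap, 45 mm diameter, 105 mm tall, standing on the far side of the stand. Origin: middle of its underside.
- timer: Bystander: round red and white kitchen timer, 68 mm diameter, 57 mm tall, on the near side of the stand. Origin: middle of its underside.
- tub: Bystander: closed food tub with a green rim, 96 x 137 x 53 mm, beyond the end-stop end of the stand. Origin: middle of its underside.

How it is judged (in metres and radians):
On the way, in this order (a step that is already met when the one before it is completed fails the run):
1. the drum lies still on the bed with its hatch up (within 12 degrees), the chock is against it (gap under 6 mm) and the lever is not yet locked (angle between drum's own z axis and vertical below 0.22 rad and height (world z) of hatch above 0.07 m and y of drum in the frame of chock_face between -0.04 and -0.025 m and z of drum in the frame of stand between 0.04 and 0.052 m and angle between the x axis of drum and the x axis of stand, either way round below 0.12 rad and linear speed of drum below 0.02 m/s and value of joint cam_lever below 1.2 rad), for 0.2 s.
2. the cam lever is swung to its locked position (value of joint cam_lever above 1.42 rad), for 0.2 s.
At the end, for the whole second after the job is handed in: The drum lies at rest on the bed, square between the rails, hatch straight up within 12 degrees, the chock's face within 6 mm of touching it, and the cam lever fully at locked (at least 1.42 rad) (angle between drum's own z axis and vertical below 0.22 rad and height (world z) of hatch above 0.07 m and y of drum in the frame of chock_face between -0.04 and -0.025 m and z of drum in the frame of stand between 0.04 and 0.052 m and angle between the x axis of drum and the x axis of stand, either way round below 0.12 rad and linear speed of drum below 0.02 m/s and value of joint cam_lever above 1.42 rad).
It fails at once if the drum is lifted off the bed (more than 18 mm) (height (world z) of drum above 0.064 m).
It fails at once if the tin is moved by more than 30 mm (distance of tin from where it was at the start of the episode above 0.03 m).
It fails at once if the spice jar is moved by more than 30 mm (distance of spice_jar from where it was at the start of the episode above 0.03 m).
It fails at once if the timer is moved by more than 30 mm (distance of timer from where it was at the start of the episode above 0.03 m).
It fails at once if the tub is moved by more than 30 mm (distance of tub from where it was at the start of the episode above 0.03 m).
It also fails if it takes over 61 s, if anything falls off the work surface, if the arm or the gripper's body presses on something with over 40 N, if the wrist force passes 120 N, or if a joint passes its speed limit or range.

## Working session

There is one attempt and no reset: what is moved stays moved. The work goes in short steps, Python scripts to look and compute and a tool call to move; the robot and the scene stay as the last step left them, time stands still between calls to the robot, and variables do not carry over. Pictures are saved under pics/ and viewed, at most 10 in all, crops included, and the job is handed in when it is done.

Besides the shell and the picture viewer there is one more tool, called after "Request:" as name(argument=value, ...), one argument or row to a line, values as JSON. arm_command: Moves the arm, as the interface text tells. Its arguments: {"type":"object","properties":{"deltas":{"type":"array"},"squeeze":{"type":"number"}},"required":["deltas"]}

```bash
mkdir -p pics
cat > h.py <<'E'
import numpy as np, cv2
from rig import env
def ray(p,uv):
    K=p["camera_matrix"];R=np.array(p["orientation"]);
    d=np.linalg.inv(K)@[uv[0],uv[1],1]; return np.array(p["eye"]),R@np.array([d[0],-d[1],-d[2]])
def at_z(p,uv,z):
    e,d=ray(p,uv); return e+d*(z-e[2])/d[2]
def proj(p,X):
    c=np.array(p["orientation"]).T@(np.array(X)-p["eye"]); u=p["camera_matrix"]@[c[0],-c[1],-c[2]]; return u[:2]/u[2]
E
python3 - <<'E'
from h import *
np.set_printoptions(precision=4,suppress=True)
Z=dict(bed=.012,end_stop=.024,drum=.046,hatch=.05,chock_face=.046,chock_back=.046,lever_pivot=.068,lever_tip=.068,tin=0,spice_jar=0,timer=0,tub=0,stand=0)
for n in("top","side"):
    p=env.get_image(n); cv2.imwrite(f"pics/{n}0.png",p["color"]); print(n,p.keys(),p["eye"],p["camera_matrix"])
    for k,z in Z.items():
        r=env.tip_of(k,p)
        for a in r[:2]: print(k,round(a["p"],2),np.array(a["location"]),at_z(p,a["location"],z))
print(env.observe())
E
```

```text
top dict_keys(['color', 'camera_matrix', 'eye', 'orientation', 'shot']) [ 0.4139 -0.0618  1.0726] [[574.9584   0.     326.3786]
 [  0.     574.9584 243.7641]
 [  0.       0.       1.    ]]
bed 0.97 [297.6 233.8] [ 0.5695 -0.0028  0.012 ]
end_stop 0.76 [379.3 250.3] [ 0.541  -0.1545  0.024 ]
end_stop 0.57 [295.7 239.5] [ 0.557  -0.0004  0.024 ]
drum 0.95 [326.  239.7] [ 0.5551 -0.0563  0.046 ]
drum 0.68 [169.6 271. ] [0.4913 0.2222 0.046 ]
chock_face 0.72 [212.6 216.2] [0.5927 0.1503 0.046 ]
chock_face 0.45 [168.6 271.3] [0.4907 0.2239 0.046 ]
chock_back 0.6 [196.3 213.6] [0.5968 0.1801 0.046 ]
lever_pivot 0.89 [203.5 229.8] [0.5641 0.1606 0.068 ]
lever_tip 0.83 [171.7 270.9] [0.4899 0.2124 0.068 ]
lever_tip 0.56 [330.4 239.6] [ 0.5524 -0.0641  0.068 ]
tin 0.64 [256.2 159.7] [0.7128 0.0819 0.    ]
tin 0.61 [200.  231.3] [0.5713 0.1821 0.    ]
spice_jar 0.95 [345.1 175.6] [ 0.6859 -0.0893  0.    ]
timer 0.87 [337.3 315.5] [ 0.4203 -0.0806  0.    ]
timer 0.4 [454.5 248.2] [ 0.5515 -0.2978  0.    ]
stand 0.68 [294.6 239.4] [0.5604 0.0031 0.    ]
stand 0.31 [453.6 248.2] [ 0.5514 -0.2961 
[... 928 characters left out ...]
2.9] [ 0.4207 -0.0722  0.    ]
tub 0.7 [377.2 237.6] [ 0.5555 -0.3054  0.    ]
stand 0.71 [297.3 293.5] [ 0.5674 -0.0134  0.    ]
{'time_s': 1.4, 'q': array([-89.3973,  21.8061,  74.3361,  -0.0005,  83.8582, -12.335 ]), 'qvel': array([ 0.0641, -0.0234,  0.0293,  0.0667, -0.0038,  0.0251]), 'joint_efforts': array([ -0.0003, -44.8329, -23.1464,  -0.0002,   0.0006,  -0.    ]), 'position': array([ 0.1231, -0.536 ,  0.2313]), 'tool_rot': array([[ 0.9746,  0.2239, -0.    ],
       [ 0.2239, -0.9746,  0.    ],
       [-0.    , -0.    , -1.    ]]), 'ft_force': array([-0.5569, -1.3889,  0.5656]), 'wrist_torque': array([0.023 , 0.046 , 0.0454]), 'gripper_force': 0.0, 'grip_width': 0.08581758420551495}
```

Run:
```python
from h import *
import cv2
a=cv2.imread("pics/top0.png")[130:350,130:500]; b=cv2.imread("pics/side0.png")[200:400,150:450]
cv2.imwrite("pics/c0.png",cv2.resize(a,None,fx=2.1,fy=2.1,interpolation=cv2.INTER_CUBIC)); cv2.imwrite("pics/c1.png",cv2.resize(b,None,fx=2.6,fy=2.6,interpolation=cv2.INTER_CUBIC))
```

```text
(no output)
```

View pics/c0.png

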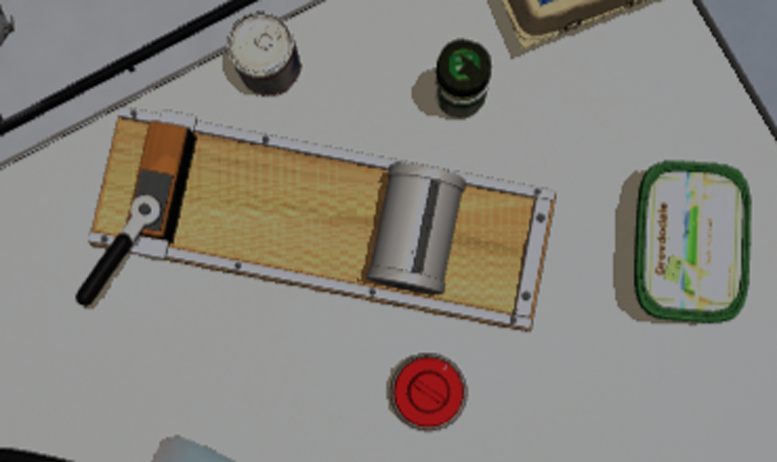

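View pics/c1.png

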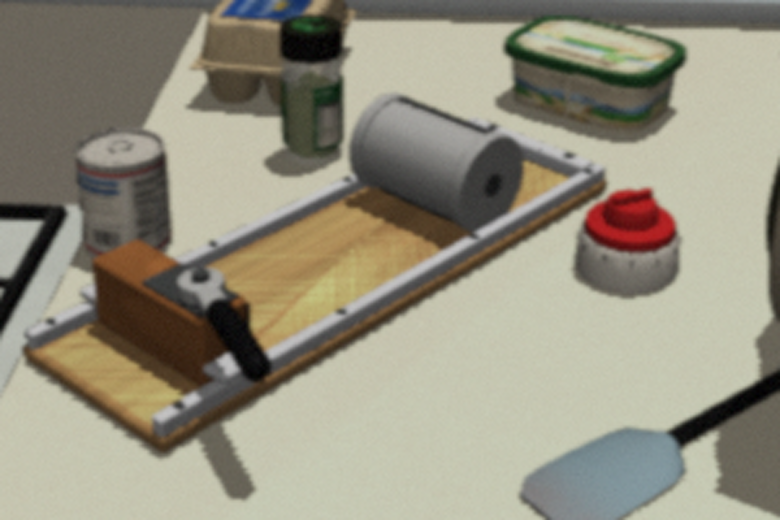

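The chock is at left in the top view, with the lever handle at about 0.4 rad. The drum is near full-image pixel (326,240), and its dark rib shows on the end-stop side of the top, around (333,238). So the hatch points down and slightly towards the chock. I'll fit the stand and the rib angle next.

```bash
cat >> h.py <<'E'
from scipy.optimize import least_squares
def Rz(a): c,s=np.cos(a),np.sin(a); return np.array([[c,-s,0],[s,c,0],[0,0,1]])
def S2W(s,P): return Rz(s[2])@np.array(P)+[s[0],s[1],0]
def dark(p,box):
    l,t,r,b=box; g=p["color"][t:b,l:r].astype(int); return g
E
python3 - <<'E'
from h import *
np.set_printoptions(precision=4,suppress=True)
p={n:env.get_image(n) for n in("top","side")}
P={"bed":[0,0,.012],"stand":[0,0,0],"end_stop":[0,-.155,.024]}
obs=[]
for n in p:
    for k in P:
        r=env.tip_of(k,p[n])
        if r: obs.append((n,P[k],r[0]["location"]))
for uv,X in [((186.2,185.7),(.062,.227,.022)),((172.9,244.3),(-.062,.227,.022)),((394.3,220.5),(.062,-.173,.022)),((382.4,286.2),(-.062,-.173,.022))]: obs.append(("top",X,uv))
f=lambda s:np.concatenate([proj(p[n],S2W(s[:3],X))-uv for n,X,uv in obs])
s=least_squares(f,[.565,0,-.16],loss="soft_l1").x
print("stand",s[:2],np.degrees(s[2])); print(f(s).reshape(-1,2))
W2S=lambda X:Rz(-s[2])@(np.array(X)-[s[0],s[1],0])
# image-detected things in stand frame
for n in p:
    for k,z in dict(drum=.046,chock_face=.046,chock_back=.046,lever_pivot=.068,lever_tip=.068).items():
        r=env.tip_of(k,p[n])
        if r: print(n,k,W2S(at_z(p[n],r[0]["location"],z)))
# drum: top view rows along mid line: gray profile along stand y on z=.07
for y in np.arange(-.13,.03,.004):
    u=proj(p["top"],S2W(s,[0,y,.078])); print(round(y,3),u.round(0),p["top"]["color"][int(round(u[1])),int(round(u[0]))],end=";")
np.save("stand.npy",s)
E
```

```text
stand [ 0.5658 -0.0033] -9.53657084211604
[[-0.8985  0.8378]
 [ 0.5263 -0.5394]
 [ 0.6802  1.5542]
 [-0.1103 -1.2615]
 [ 1.254   3.1103]
 [-1.0948 -5.8769]
 [-2.7512  0.0614]
 [ 1.39   -0.3994]
 [ 1.34   -0.3208]]
top drum [ 0.0005 -0.0596  0.046 ]
top chock_face [0.0012 0.1523 0.046 ]
top chock_back [0.0007 0.189  0.046 ]
top lever_pivot [-0.0371  0.1684  0.068 ]
top lever_tip [-0.1131  0.2037  0.068 ]
side drum [-0.0118 -0.048   0.046 ]
side chock_face [0.0002 0.1485 0.046 ]
side chock_back [0.001  0.1932 0.046 ]
side lever_pivot [-0.0294  0.1721  0.068 ]
side lever_tip [-0.1166  0.2009  0.068 ]
-0.13 [369. 244.] [ 70 120 150];-0.126 [367. 244.] [ 71 120 150];-0.122 [364. 244.] [ 66 113 147];-0.118 [362. 243.] [ 70 120 149];-0.114 [360. 243.] [ 73 124 150];-0.11 [358. 242.] [ 70 119 150];-0.106 [355. 242.] [ 74 127 148];-0.102 [353. 241.] [ 69 118 150];-0.098 [351. 241.] [ 62 109 146];-0.094 [349. 241.] [ 64 112 145];-0.09 [346. 240.] [ 56  93 118];-0.086 [344. 240.] [72 75 77];-0.082 [342. 239.] [ 95  98 102];-0.078 [340. 239.] [108 111 114];-0.074 [337. 238.] [122 126 131];-0.07 [335. 238.] [71 73 74];-0.066 [333. 237.] [52 53 53];-0.062 [331. 237.] [52 54 54];-0.058 [328. 237.] [157 153 152];-0.054 [326. 236.] [146 150 153];-0.05 [324. 236.] [139 142 147];-0.046 [322. 235.] [128 132 136];-0.042 [319. 235.] [118 121 125];-0.038 [317. 234.] [106 109 112];-0.034 [315. 234.] [89 92 94];-0.03 [313. 234.] [72 75 77];-0.026 [310. 233.] [31 53 74];-0.022 [308. 233.] [30 54 75];-0.018 [306. 232.] [ 74 128 152];-0.014 [304. 232.] [ 73 126 152];-0.01 [302. 231.] [ 83 143 153];-0.006 [299. 231.] [ 71 122 148];-0.002 [297. 231.] [ 72 125 147];0.002 [295. 230.] [ 69 119 148];0.006 [293. 230.] [ 72 125 148];0.01 [290. 229.] [ 75 129 148];0.014 [288. 229.] [ 66 116 148];0.018 [286. 228.] [ 69 120 149];0.022 [284. 228.] [ 74 127 151];0.026 [281. 228.] [ 77 134 150];
```

Request:
arm_command(
  deltas=[
    {"dx":0.042,"dy":-0.0256,"fingers":0.05},
    {"dx":0.042,"dy":-0.0256},
    {"dx":0.042,"dy":-0.0256},
    {"dx":0.042,"dy":-0.0256},
    {"dx":0.042,"dy":-0.0256},
    {"dx":0.042,"dy":-0.0256},
    {"dx":0.042,"dy":-0.0256},
    {"dx":0.042,"dy":-0.0256},
    {"dx":0.042,"dy":-0.0256},
    {"dx":0.042,"dy":-0.0256},
    {"dx":0.042,"dy":-0.0256},
    {"dx":0.042,"dy":-0.0256},
  ],
  squeeze=20,
)

```text
invalid input
```

Request:
arm_command(
  deltas=[
    {"rz":-0.1473},
    {"rz":-0.1473},
    {"rz":-0.1473},
    {"rz":-0.1473},
    {"rz":-0.1473},
    {"rz":-0.1473},
    {"rz":-0.1473},
    {"rz":-0.1473},
    {"dz":0.03},
    {"dz":0.03},
    {},
    {},
  ],
)

```text
invalid input
```

Request:
arm_command(
  deltas=[
    {"rx":0,"ry":0,"rz":0,"dx":0.042,"dy":-0.0256,"dz":0,"fingers":0.05},
    {"rx":0,"ry":0,"rz":0,"dx":0.042,"dy":-0.0256,"dz":0,"fingers":0.05},
    {"rx":0,"ry":0,"rz":0,"dx":0.042,"dy":-0.0256,"dz":0,"fingers":0.05},
    {"rx":0,"ry":0,"rz":0,"dx":0.042,"dy":-0.0256,"dz":0,"fingers":0.05},
    {"rx":0,"ry":0,"rz":0,"dx":0.042,"dy":-0.0256,"dz":0,"fingers":0.05},
    {"rx":0,"ry":0,"rz":0,"dx":0.042,"dy":-0.0256,"dz":0,"fingers":0.05},
    {"rx":0,"ry":0,"rz":0,"dx":0.042,"dy":-0.0256,"dz":0,"fingers":0.05},
    {"rx":0,"ry":0,"rz":0,"dx":0.042,"dy":-0.0256,"dz":0,"fingers":0.05},
    {"rx":0,"ry":0,"rz":0,"dx":0.042,"dy":-0.0256,"dz":0,"fingers":0.05},
    {"rx":0,"ry":0,"rz":0,"dx":0.042,"dy":-0.0256,"dz":0,"fingers":0.05},
    {"rx":0,"ry":0,"rz":0,"dx":0.042,"dy":-0.0256,"dz":0,"fingers":0.05},
    {"rx":0,"ry":0,"rz":0,"dx":0.042,"dy":-0.0256,"dz":0,"fingers":0.05},
  ],
  squeeze=20,
)

```text
time_s: 3.5
position: [0.5468, -0.122, 0.2315]
tool_rot: [[0.975, 0.224, 0.0], [0.224, -0.975, -0.0], [0.0, 0.0, -1.0]]
ft_force: [-0.3, -1.6, 0.3]
grip_width: 0.0498
gripper_force: 0.0
```

Request:
arm_command(
  deltas=[
    {"rx":0,"ry":0,"rz":-0.1473,"dx":0,"dy":0,"dz":0.01,"fingers":0.05},
    {"rx":0,"ry":0,"rz":-0.1473,"dx":0,"dy":0,"dz":0.01,"fingers":0.05},
    {"rx":0,"ry":0,"rz":-0.1473,"dx":0,"dy":0,"dz":0.01,"fingers":0.05},
    {"rx":0,"ry":0,"rz":-0.1473,"dx":0,"dy":0,"dz":0.01,"fingers":0.05},
    {"rx":0,"ry":0,"rz":-0.1473,"dx":0,"dy":0,"dz":0.01,"fingers":0.05},
    {"rx":0,"ry":0,"rz":-0.1473,"dx":0,"dy":0,"dz":0.01,"fingers":0.05},
    {"rx":0,"ry":0,"rz":-0.1473,"dx":0,"dy":0,"dz":0.01,"fingers":0.05},
    {"rx":0,"ry":0,"rz":-0.1473,"dx":0,"dy":0,"dz":0.01,"fingers":0.05},
    {"rx":0,"ry":0,"rz":0,"dx":0,"dy":0,"dz":0,"fingers":0.05},
    {"rx":0,"ry":0,"rz":0,"dx":0,"dy":0,"dz":0,"fingers":0.05},
  ],
)

```text
time_s: 4.5
position: [0.5457, -0.1239, 0.1516]
tool_rot: [[0.17, 0.985, 0.0], [0.985, -0.17, -0.0], [-0.0, 0.0, -1.0]]
ft_force: [0.7, 0.2, 1.1]
grip_width: 0.0498
gripper_force: 0.0
```

Request:
arm_command(
  deltas=[
    {"rx":0,"ry":0,"rz":0,"dx":0,"dy":0,"dz":0.025,"fingers":0.05},
    {"rx":0,"ry":0,"rz":0,"dx":0,"dy":0,"dz":0.025,"fingers":0.05},
    {"rx":0,"ry":0,"rz":0,"dx":0,"dy":0,"dz":0.025,"fingers":0.05},
    {"rx":0,"ry":0,"rz":0,"dx":0,"dy":0,"dz":0.02,"fingers":0.05},
    {"rx":0,"ry":0,"rz":0,"dx":0,"dy":0,"dz":0.018,"fingers":0.05},
    {"rx":0,"ry":0,"rz":0,"dx":0,"dy":0,"dz":0,"fingers":0.05},
    {"rx":0,"ry":0,"rz":0,"dx":0,"dy":0,"dz":0,"fingers":0.05},
  ],
)

```text
time_s: 5.2
position: [0.5461, -0.124, 0.0392]
tool_rot: [[0.168, 0.986, 0.001], [0.986, -0.168, -0.0], [-0.0, 0.001, -1.0]]
ft_force: [0.5, -0.1, 0.5]
grip_width: 0.05
gripper_force: 0.0
```

Run:
```python
from h import *
p=env.get_image("side"); b=p["color"][200:400,150:450]
cv2.imwrite("pics/c2.png",cv2.resize(b,None,fx=2.6,fy=2.6,interpolation=cv2.INTER_CUBIC))
```

```text
(no output)
```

View pics/c2.png

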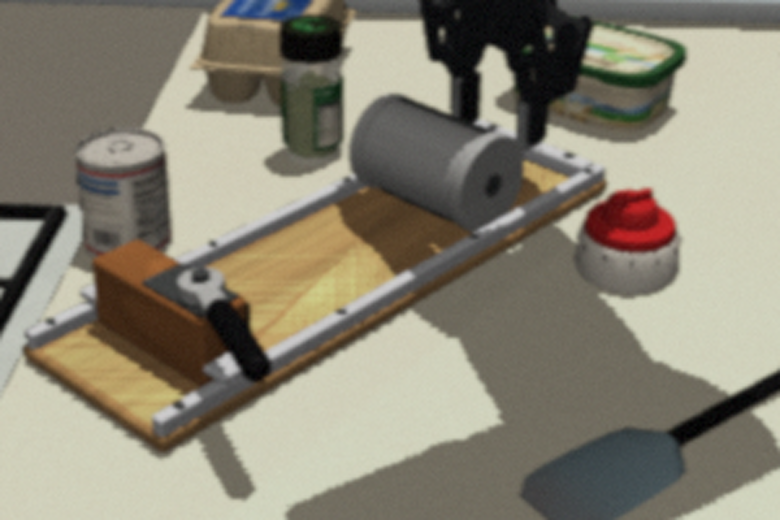

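Request:
arm_command(
  deltas=[
    {"rx":0,"ry":0,"rz":0,"dx":0.003,"dy":0,"dz":0,"fingers":0.05},
    {"rx":0,"ry":0,"rz":0,"dx":0.003,"dy":0,"dz":0,"fingers":0.05},
    {"rx":0,"ry":0,"rz":0,"dx":0.003,"dy":0,"dz":0,"fingers":0.05},
    {"rx":0,"ry":0,"rz":0,"dx":0.003,"dy":0,"dz":0,"fingers":0.05},
    {"rx":0,"ry":0,"rz":0,"dx":0.003,"dy":0,"dz":0,"fingers":0.05},
    {"rx":0,"ry":0,"rz":0,"dx":0.003,"dy":0,"dz":0,"fingers":0.05},
    {"rx":0,"ry":0,"rz":0,"dx":0.004,"dy":0,"dz":0,"fingers":0.05},
    {"rx":0,"ry":0,"rz":0,"dx":0.004,"dy":0,"dz":0,"fingers":0.05},
    {"rx":0,"ry":0,"rz":0,"dx":0.004,"dy":0,"dz":0,"fingers":0.05},
    {"rx":0,"ry":0,"rz":0,"dx":0.004,"dy":0,"dz":0,"fingers":0.05},
    {"rx":0,"ry":0,"rz":0,"dx":0.004,"dy":0,"dz":0,"fingers":0.05},
    {"rx":0,"ry":0,"rz":0,"dx":0.004,"dy":0,"dz":0,"fingers":0.05},
  ],
)

```text
time_s: 6.45
position: [0.5526, -0.082, 0.0383]
tool_rot: [[0.166, 0.986, -0.0], [0.986, -0.166, 0.0], [0.0, -0.0, -1.0]]
ft_force: [-0.0, 0.2, -0.5]
grip_width: 0.0499
gripper_force: 0.0
```

Request:
arm_command(
  deltas=[
    {"rx":0,"ry":0,"rz":0,"dx":0.005,"dy":0,"dz":0,"fingers":0.05},
    {"rx":0,"ry":0,"rz":0,"dx":0.005,"dy":0,"dz":0,"fingers":0.05},
    {"rx":0,"ry":0,"rz":0,"dx":0.005,"dy":0,"dz":0,"fingers":0.05},
    {"rx":0,"ry":0,"rz":0,"dx":0.005,"dy":0,"dz":0,"fingers":0.05},
    {"rx":0,"ry":0,"rz":0,"dx":0.005,"dy":0,"dz":0,"fingers":0.05},
    {"rx":0,"ry":0,"rz":0,"dx":0.005,"dy":0,"dz":0,"fingers":0.05},
    {"rx":0,"ry":0,"rz":0,"dx":0.005,"dy":0,"dz":0,"fingers":0.05},
    {"rx":0,"ry":0,"rz":0,"dx":0.005,"dy":0,"dz":0,"fingers":0.05},
    {"rx":0,"ry":0,"rz":0,"dx":0.004,"dy":0,"dz":0,"fingers":0.05},
    {"rx":0,"ry":0,"rz":0,"dx":0.003,"dy":0,"dz":0,"fingers":0.05},
    {"rx":0,"ry":0,"rz":0,"dx":0.002,"dy":0,"dz":0,"fingers":0.05},
    {"rx":0,"ry":0,"rz":0,"dx":0,"dy":0,"dz":0,"fingers":0.05},
  ],
)

```text
time_s: 7.65
position: [0.5607, -0.0339, 0.0383]
tool_rot: [[0.166, 0.986, -0.0], [0.986, -0.166, 0.0], [0.0, -0.0, -1.0]]
ft_force: [0.2, 0.2, 0.8]
grip_width: 0.0501
gripper_force: 0.0
```

```bash
cat > m.py <<'E'
from h import *
import sys
np.set_printoptions(precision=4,suppress=True)
s=np.load("stand.npy"); W2S=lambda X:Rz(-s[2])@(np.array(X)-[s[0],s[1],0])
print("tcp",W2S(env.observe()["position"]))
for n in("top","side"):
    p=env.get_image(n)
    for k,z in dict(drum=.046,hatch=.079,chock_face=.046,chock_back=.046,lever_pivot=.068,lever_tip=.068).items():
        r=env.tip_of(k,p)
        if r: print(n,k,round(r[0]["p"],2),W2S(at_z(p,r[0]["location"],z))[:2],np.array(r[0]["location"]))
    if len(sys.argv)>1:
        c=np.array(proj(p,S2W(s,[0,float(sys.argv[2]),.05]))).astype(int); b=p["color"][c[1]-75:c[1]+75,max(c[0]-100,0):c[0]+100]
        print(n,"crop origin",c-[100,75]); a=cv2.resize(b,(520,390),interpolation=cv2.INTER_CUBIC); im=a if n=="top" else np.hstack([im,a])
if len(sys.argv)>1: cv2.imwrite(f"pics/{sys.argv[1]}.png",cv2.resize(im,None,fx=.76,fy=.76))
E
python3 m.py d0 0.03
```

```text
tcp [-0.     -0.031   0.0383]
top drum 0.62 [0.0009 0.0216] [285.2 230.3]
top chock_face 0.6 [-0.0004  0.1508] [215.2 217.5]
top chock_back 0.66 [-0.      0.1829] [198. 214.]
top lever_pivot 0.65 [-0.036   0.1627] [201.9 233.6]
top lever_tip 0.68 [-0.1131  0.2059] [168.2 271.7]
top crop origin [180 154]
side drum 0.68 [-0.1755 -0.0254] [390.1 303.9]
side hatch 0.89 [-0.0372  0.0198] [303.1 266. ]
side chock_face 0.76 [0.0018 0.1492] [224.7 306.7]
side chock_back 0.87 [-0.0004  0.188 ] [204.6 317.8]
side lever_pivot 0.93 [-0.0316  0.1712] [227.  307.9]
side lever_tip 0.96 [-0.121   0.2056] [251.8 344.2]
side crop origin [182 201]
```

View pics/d0.png

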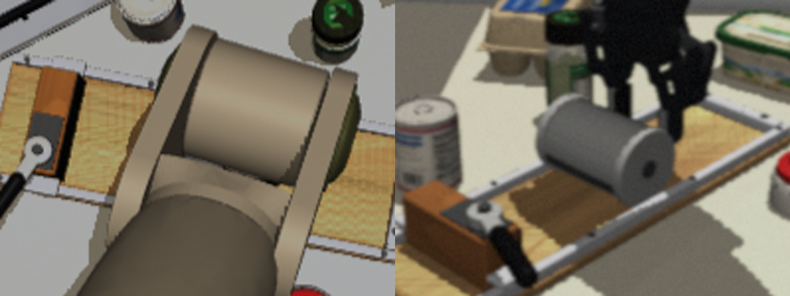

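The drum rolls without slipping. The rib has come round to the chock side, just below axis height, as expected. I'll continue the push.

Request:
arm_command(
  deltas=[
    {"rx":0,"ry":0,"rz":0,"dx":0.003,"dy":0,"dz":0,"fingers":0.05},
    {"rx":0,"ry":0,"rz":0,"dx":0.004,"dy":0,"dz":0,"fingers":0.05},
    {"rx":0,"ry":0,"rz":0,"dx":0.005,"dy":0,"dz":0,"fingers":0.05},
    {"rx":0,"ry":0,"rz":0,"dx":0.005,"dy":0,"dz":0,"fingers":0.05},
    {"rx":0,"ry":0,"rz":0,"dx":0.005,"dy":0,"dz":0,"fingers":0.05},
    {"rx":0,"ry":0,"rz":0,"dx":0.005,"dy":0,"dz":0,"fingers":0.05},
    {"rx":0,"ry":0,"rz":0,"dx":0.004,"dy":0,"dz":0,"fingers":0.05},
    {"rx":0,"ry":0,"rz":0,"dx":0.004,"dy":0,"dz":0,"fingers":0.05},
    {"rx":0,"ry":0,"rz":0,"dx":0.003,"dy":0,"dz":0,"fingers":0.05},
    {"rx":0,"ry":0,"rz":0,"dx":0.003,"dy":0,"dz":0,"fingers":0.05},
    {"rx":0,"ry":0,"rz":0,"dx":0.001,"dy":0,"dz":0,"fingers":0.05},
    {"rx":0,"ry":0,"rz":0,"dx":0,"dy":0,"dz":0,"fingers":0.05},
  ],
)

```text
time_s: 9.55
position: [0.5676, 0.0075, 0.0383]
tool_rot: [[0.166, 0.986, 0.0], [0.986, -0.166, 0.0], [0.0, 0.0, -1.0]]
ft_force: [0.4, -1.2, -0.2]
grip_width: 0.05
gripper_force: 0.0
```

```bash
python3 m.py d1 0.06
```

```text
tcp [-0.      0.011   0.0383]
top drum 0.52 [-0.0034  0.0599] [264.  228.6]
top hatch 0.61 [0.0029 0.054 ] [266.  222.8]
top chock_face 0.9 [0.0029 0.1495] [216.3 215.9]
top chock_back 0.66 [-0.0007  0.1816] [198.6 214.5]
top lever_pivot 0.91 [-0.0258  0.1681] [200.2 227.4]
top lever_tip 0.68 [-0.1118  0.2015] [170.8 271.4]
top crop origin [164 151]
side drum 0.8 [-0.0151  0.062 ] [274.7 289.1]
side hatch 0.7 [-0.0027  0.0567] [271.2 267. ]
side chock_face 0.74 [0.0026 0.151 ] [223.4 307. ]
side chock_back 0.9 [0.0029 0.1843] [205.2 315.9]
side lever_pivot 0.8 [-0.0377  0.1712] [229.8 309.5]
side lever_tip 0.9 [-0.1136  0.2016] [250.2 340.5]
side crop origin [168 208]
```

View pics/d1.png

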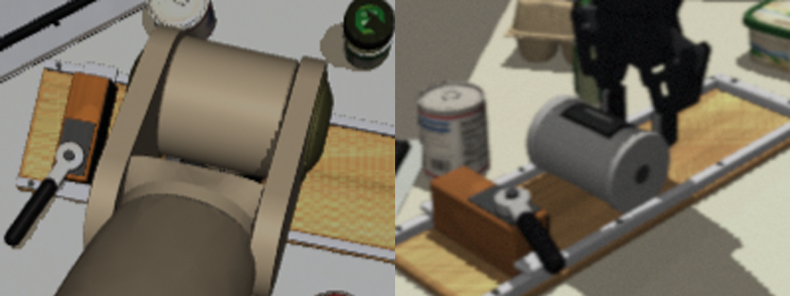

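Request:
arm_command(
  deltas=[
    {"rx":0,"ry":0,"rz":0,"dx":-0.015,"dy":0,"dz":0,"fingers":0.04},
    {"rx":0,"ry":0,"rz":0,"dx":-0.01,"dy":0,"dz":-0.015,"fingers":0.04},
    {"rx":0,"ry":0,"rz":0,"dx":0,"dy":0,"dz":-0.045,"fingers":0.04},
    {"rx":0,"ry":0,"rz":0,"dx":0,"dy":0,"dz":-0.045,"fingers":0.04},
    {"rx":0,"ry":0,"rz":0,"dx":0.04,"dy":0.01,"dz":0,"fingers":0.04},
    {"rx":0,"ry":0,"rz":0,"dx":0.04,"dy":0,"dz":0,"fingers":0.04},
    {"rx":0,"ry":0,"rz":0,"dx":0.04,"dy":0,"dz":0,"fingers":0.04},
    {"rx":0,"ry":0,"rz":0,"dx":0.04,"dy":0,"dz":0,"fingers":0.04},
    {"rx":0,"ry":0,"rz":0,"dx":0.04,"dy":0,"dz":0,"fingers":0.04},
    {"rx":0,"ry":0,"rz":0,"dx":0.04,"dy":0,"dz":0,"fingers":0.04},
    {"rx":0,"ry":0,"rz":0,"dx":0,"dy":0,"dz":0,"fingers":0.04},
    {"rx":0,"ry":0,"rz":0,"dx":0,"dy":0,"dz":0,"fingers":0.04},
  ],
)

```text
time_s: 11.45
position: [0.6131, 0.2174, 0.1429]
tool_rot: [[0.165, 0.986, -0.001], [0.986, -0.165, -0.0], [-0.001, -0.0, -1.0]]
ft_force: [-0.5, -0.2, 0.3]
grip_width: 0.04
gripper_force: 0.0
```

```bash
python3 m.py d2 0.06
python3 - <<'E'
from h import *
s=np.load("stand.npy");p=env.get_image("top")
for y in np.arange(.01,.12,.003):
    u=proj(p,S2W(s,[0,y,.078])); print(round(y,3),u.round(0).astype(int),p["color"][int(round(u[1])),int(round(u[0]))],end=";")
E
```

```text
tcp [0.0101 0.2255 0.1429]
top drum 0.77 [0.0007 0.058 ] [265.5 226.6]
top hatch 0.59 [0.0019 0.0521] [266.9 223.6]
top chock_face 0.87 [-0.0009  0.1478] [216.8 218.1]
top chock_back 0.66 [-0.0039  0.1827] [197.6 216.1]
top lever_pivot 0.81 [-0.0307  0.1662] [200.6 230.3]
top lever_tip 0.75 [-0.1093  0.2073] [167.9 269.4]
top crop origin [164 151]
side drum 0.66 [-0.0089  0.0547] [275.2 286.1]
side hatch 0.72 [-0.0025  0.055 ] [271.9 266.6]
side chock_face 0.7 [0.0033 0.1501] [223.6 306.6]
side chock_back 0.63 [-0.0032  0.188 ] [205.8 318.5]
side lever_pivot 0.84 [-0.0349  0.1766] [225.5 310.3]
side lever_tip 0.94 [-0.1166  0.207 ] [248.6 343.3]
side crop origin [168 208]
0.01 [290 229] [ 80 137 158];0.013 [289 229] [ 74 126 158];0.016 [287 229] [ 70 122 156];0.019 [285 228] [ 79 136 161];0.022 [284 228] [ 68 109 122];0.025 [282 228] [70 72 74];0.028 [280 227] [ 94  97 100];0.031 [279 227] [101 105 108];0.034 [277 227] [115 118 122];0.037 [275 226] [129 133 137];0.04 [274 226] [71 74 77];0.043 [272 226] [42 43 43];0.046 [270 225] [57 58 58];0.049 [268 225] [61 63 63];0.052 [267 225] [62 64 64];0.055 [265 224] [163 158 157];0.058 [263 224] [64 65 64];0.061 [262 224] [56 57 57];0.064 [260 223] [53 54 54];0.067 [258 223] [42 44 44];0.07 [257 223] [20 20 20];0.073 [255 222] [121 125 129];0.076 [253 222] [108 111 114];0.079 [252 222] [ 99 102 104];0.082 [250 222] [74 78 80];0.085 [248 221] [35 59 82];0.088 [247 221] [ 66 114 152];0.091 [245 221] [ 76 131 159];0.094 [243 220] [ 80 136 162];0.097 [242 220] [ 78 133 162];0.1 [240 220] [ 79 137 160];0.103 [238 219] [ 72 124 159];0.106 [237 219] [ 77 133 159];0.109 [235 219] [ 79 134 159];0.112 [233 218] [ 86 146 161];0.115 [232 218] [ 86 147 161];0.118 [230 218] [ 86 146 161];
```

View pics/d2.png

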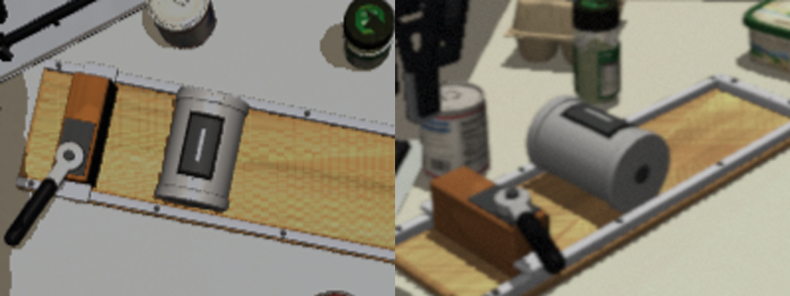

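The hatch is about 4° off up, leaning towards the end stop, which is well inside the limit. The drum is at y≈0.058 and the chock face at about 0.149. Next I'll lower the fingers behind the chock and push.

Request:
arm_command(
  deltas=[
    {"rx":0,"ry":0,"rz":0,"dx":0,"dy":0,"dz":0.03,"fingers":0.04},
    {"rx":0,"ry":0,"rz":0,"dx":0,"dy":0,"dz":0.03,"fingers":0.04},
    {"rx":0,"ry":0,"rz":0,"dx":0,"dy":0,"dz":0.025,"fingers":0.04},
    {"rx":0,"ry":0,"rz":0,"dx":0,"dy":0,"dz":0.02,"fingers":0.04},
    {"rx":0,"ry":0,"rz":0,"dx":0,"dy":0,"dz":0,"fingers":0.04},
    {"rx":0,"ry":0,"rz":0,"dx":-0.005,"dy":0,"dz":0,"fingers":0.04},
    {"rx":0,"ry":0,"rz":0,"dx":-0.005,"dy":0,"dz":0,"fingers":0.04},
    {"rx":0,"ry":0,"rz":0,"dx":-0.005,"dy":0,"dz":0,"fingers":0.04},
    {"rx":0,"ry":0,"rz":0,"dx":-0.005,"dy":0,"dz":0,"fingers":0.04},
    {"rx":0,"ry":0,"rz":0,"dx":-0.005,"dy":0,"dz":0,"fingers":0.04},
    {"rx":0,"ry":0,"rz":0,"dx":-0.005,"dy":0,"dz":0,"fingers":0.04},
    {"rx":0,"ry":0,"rz":0,"dx":-0.005,"dy":0,"dz":0,"fingers":0.04},
  ],
)

```text
time_s: 13.4
position: [0.6075, 0.1838, 0.0387]
tool_rot: [[0.166, 0.986, 0.001], [0.986, -0.166, 0.002], [0.002, 0.001, -1.0]]
ft_force: [0.5, 7.3, 1.1]
grip_width: 0.04
gripper_force: 3.2
```

Request:
arm_command(
  deltas=[
    {"rx":0,"ry":0,"rz":0,"dx":-0.005,"dy":0,"dz":0,"fingers":0.04},
    {"rx":0,"ry":0,"rz":0,"dx":-0.005,"dy":0,"dz":0,"fingers":0.04},
    {"rx":0,"ry":0,"rz":0,"dx":-0.005,"dy":0,"dz":0,"fingers":0.04},
    {"rx":0,"ry":0,"rz":0,"dx":-0.005,"dy":0,"dz":0,"fingers":0.04},
    {"rx":0,"ry":0,"rz":0,"dx":-0.005,"dy":0,"dz":0,"fingers":0.04},
    {"rx":0,"ry":0,"rz":0,"dx":-0.005,"dy":0,"dz":0,"fingers":0.04},
    {"rx":0,"ry":0,"rz":0,"dx":-0.004,"dy":0,"dz":0,"fingers":0.04},
    {"rx":0,"ry":0,"rz":0,"dx":-0.003,"dy":0,"dz":0,"fingers":0.04},
    {"rx":0,"ry":0,"rz":0,"dx":0,"dy":0,"dz":0,"fingers":0.04},
  ],
)

```text
time_s: 14.3
position: [0.6013, 0.147, 0.0387]
tool_rot: [[0.166, 0.986, 0.001], [0.986, -0.166, 0.001], [0.001, 0.001, -1.0]]
ft_force: [-0.0, 4.6, 1.2]
grip_width: 0.0399
gripper_force: 1.9
```

```bash
python3 m.py d3 0.09
```

```text
tcp [0.01   0.1542 0.0387]
top drum 0.65 [-0.0017  0.0562] [266.2 228.1]
top hatch 0.68 [-0.0026  0.0537] [265.5 225.9]
top chock_face 0.66 [-0.0021  0.108 ] [238.1 222.9]
top chock_back 0.97 [0.0009 0.1389] [221.8 218.1]
top lever_pivot 0.88 [-0.0315  0.1246] [223.5 235.2]
top crop origin [147 148]
side drum 0.89 [-0.0098  0.0582] [274.  287.1]
side hatch 0.84 [-0.0031  0.0578] [270.9 267.3]
side chock_face 0.56 [-0.0003  0.1081] [246.5 296.8]
side chock_back 0.66 [-0.0092  0.15  ] [229.1 309.6]
side lever_pivot 0.67 [-0.0257  0.1352] [243.6 296.8]
side lever_tip 0.81 [-0.1195  0.1631] [275.1 329.6]
side crop origin [154 215]
```

View pics/d3.png

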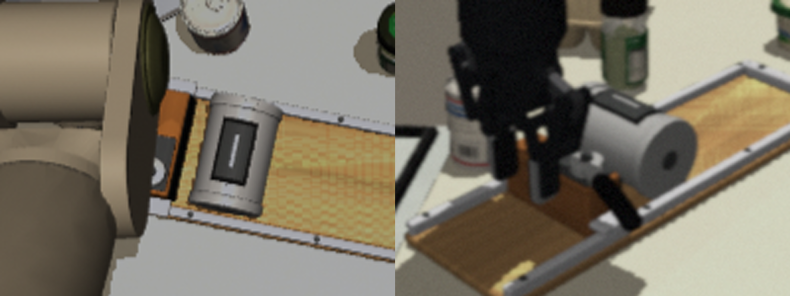

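Request:
arm_command(
  deltas=[
    {"rx":0,"ry":0,"rz":0,"dx":-0.004,"dy":0,"dz":0,"fingers":0.04},
    {"rx":0,"ry":0,"rz":0,"dx":-0.004,"dy":0,"dz":0,"fingers":0.04},
    {"rx":0,"ry":0,"rz":0,"dx":-0.003,"dy":0,"dz":0,"fingers":0.04},
    {"rx":0,"ry":0,"rz":0,"dx":-0.002,"dy":0,"dz":0,"fingers":0.04},
    {"rx":0,"ry":0,"rz":0,"dx":-0.001,"dy":0,"dz":0,"fingers":0.04},
    {"rx":0,"ry":0,"rz":0,"dx":0,"dy":0,"dz":0,"fingers":0.04},
  ],
)

```text
time_s: 15.6
position: [0.5989, 0.1331, 0.0385]
tool_rot: [[0.166, 0.986, 0.0], [0.986, -0.166, 0.0], [0.0, 0.0, -1.0]]
ft_force: [-0.4, 4.7, 3.3]
grip_width: 0.0404
gripper_force: 2.4
```

```bash
python3 m.py d4 0.07
python3 - <<'E'
from h import *
s=np.load("stand.npy");p=env.get_image("top")
for y in np.arange(.012,.12,.002):
    u=proj(p,S2W(s,[0.01,y,.078])); print(round(y,3),*u.round(0).astype(int),p["color"][int(round(u[1])),int(round(u[0]))],end=";")
E
```

```text
tcp [0.01   0.1401 0.0385]
top drum 0.94 [-0.0034  0.059 ] [264.5 228.7]
top hatch 0.59 [-0.0015  0.0527] [266.2 225.4]
top chock_face 0.89 [0.0023 0.096 ] [245.1 221.8]
top chock_back 0.17 [-0.0031 -0.0055] [299.5 235.3]
top lever_pivot 0.76 [-0.0331  0.1019] [235.9 238.5]
top crop origin [158 150]
side drum 0.64 [-0.0063  0.0544] [274.2 285.5]
side hatch 0.67 [-0.0071  0.0592] [272.  268.4]
side chock_face 0.87 [0.0005 0.0914] [254.2 292.6]
side chock_back 0.77 [-0.0013  0.1347] [233.6 303.7]
side lever_pivot 0.9 [-0.0319  0.1121] [258.2 292.4]
side lever_tip 0.83 [-0.1158  0.1463] [282.1 323.3]
side crop origin [164 210]
0.012 290 224 [ 93 150 165];0.014 289 223 [ 74 127 164];0.016 288 223 [ 74 127 164];0.018 287 223 [ 74 127 164];0.02 286 223 [ 81 137 164];0.022 285 222 [53 74 88];0.024 284 222 [61 64 67];0.026 282 222 [85 88 91];0.028 281 222 [ 96  98 101];0.03 280 222 [105 108 111];0.032 279 221 [113 116 120];0.034 278 221 [119 123 126];0.036 277 221 [126 130 133];0.038 276 221 [131 135 139];0.04 275 220 [48 50 52];0.042 274 220 [23 23 24];0.044 272 220 [53 54 55];0.046 271 220
[... 246 characters left out ...]
066 260 218 [51 52 53];0.068 259 217 [32 34 34];0.07 258 217 [24 24 26];0.072 257 217 [118 123 126];0.074 256 217 [123 127 131];0.076 255 217 [118 122 125];0.078 253 216 [ 97 101 104];0.08 252 216 [87 90 92];0.082 251 216 [72 75 77];0.084 250 216 [24 24 25];0.086 249 216 [5 5 6];0.088 248 215 [3 4 4];0.09 247 215 [10 12 14];0.092 246 215 [23 52 91];0.094 245 215 [ 36  79 135];0.096 243 214 [ 41  92 153];0.098 242 214 [ 42  92 154];0.1 241 214 [ 41  91 153];0.102 240 214 [ 43  92 155];0.104 239 214 [ 42  92 154];0.106 238 213 [ 41  91 153];0.108 237 213 [ 41  90 152];0.11 236 213 [ 38  84 141];0.112 235 213 [30 43 59];0.114 233 213 [29 35 40];0.116 232 212 [28 35 40];0.118 231 212 [30 36 41];
```

View pics/d4.png

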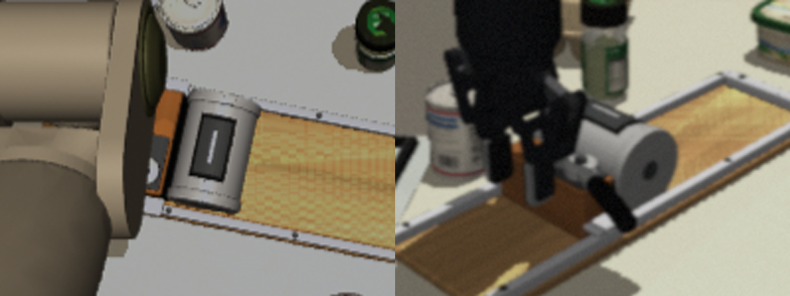

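Gap is about 2 mm with the hatch about 3° off up. I'll nudge the chock the last bit, retreat, and go round to the lever.

Request:
arm_command(
  deltas=[
    {"rx":0,"ry":0,"rz":0,"dx":-0.001,"dy":0,"dz":0,"fingers":0.04},
    {"rx":0,"ry":0,"rz":0,"dx":-0.001,"dy":0,"dz":0,"fingers":0.04},
    {"rx":0,"ry":0,"rz":0,"dx":0,"dy":0,"dz":0,"fingers":0.04},
    {"rx":0,"ry":0,"rz":0,"dx":0.015,"dy":0,"dz":0,"fingers":0.04},
    {"rx":0,"ry":0,"rz":0,"dx":0.015,"dy":0,"dz":-0.01,"fingers":0.04},
    {"rx":0,"ry":0,"rz":0,"dx":0,"dy":0,"dz":-0.045,"fingers":0.0},
    {"rx":0,"ry":0,"rz":0,"dx":0,"dy":0,"dz":-0.045,"fingers":0.0},
    {"rx":0,"ry":0,"rz":0,"dx":-0.022,"dy":-0.029,"dz":0,"fingers":0.0},
    {"rx":0,"ry":0,"rz":0,"dx":-0.022,"dy":-0.029,"dz":0,"fingers":0.0},
    {"rx":0,"ry":0,"rz":0,"dx":-0.022,"dy":-0.029,"dz":0,"fingers":0.0},
    {"rx":0,"ry":0,"rz":0,"dx":-0.022,"dy":-0.029,"dz":0,"fingers":0.0},
    {"rx":0,"ry":0,"rz":0,"dx":0,"dy":0,"dz":0,"fingers":0.0},
  ],
)

```text
time_s: 17.55
position: [0.4711, 0.0922, 0.1381]
tool_rot: [[0.166, 0.986, -0.004], [0.986, -0.166, -0.001], [-0.002, -0.003, -1.0]]
ft_force: [-0.4, 0.3, 1.6]
grip_width: 0.0003
gripper_force: 0.0
```

```bash
python3 m.py d5 0.09
python3 - <<'E'
from h import *
s=np.load("stand.npy");p=env.get_image("top")
for y in np.arange(.012,.12,.002):
    u=proj(p,S2W(s,[0.01,y,.078])); print(round(y,3),p["color"][int(round(u[1])),int(round(u[0]))],end=";")
E
```

```text
tcp [-0.1093  0.0785  0.1381]
top drum 0.63 [-0.0014 -0.0037] [298.7 234.2]
top hatch 0.71 [-0.0001  0.054 ] [265.6 224.5]
top chock_face 0.56 [0.0041 0.0923] [247.3 221.2]
top chock_back 0.96 [0.0015 0.1279] [227.8 218.9]
top lever_pivot 0.98 [-0.0337  0.1061] [233.5 238.4]
top lever_tip 0.54 [-0.0118 -0.0087] [299.7 238.6]
top crop origin [147 148]
side drum 0.64 [-0.0005  0.0548] [271.5 284.4]
side hatch 0.9 [0.0009 0.0578] [269.1 266.5]
side chock_face 0.95 [0.0073 0.0896] [252.1 290.7]
side chock_back 0.82 [-0.0066  0.1322] [237.2 304.3]
side lever_pivot 0.9 [-0.0376  0.1171] [258.3 295. ]
side lever_tip 0.86 [-0.1189  0.1464] [283.7 324.2]
side crop origin [154 215]
0.012 [ 91 146 160];0.014 [ 71 122 159];0.016 [ 71 122 159];0.018 [ 71 123 159];0.02 [ 79 133 160];0.022 [52 72 85];0.024 [58 61 64];0.026 [82 85 87];0.028 [94 96 99];0.03 [101 104 107];0.032 [109 112 116];0.034 [115 118 122];0.036 [122 126 129];0.038 [127 131 135];0.04 [47 48 50];0.042 [21 21 22];0.044 [52 52 53];0.046 [56 57 57];0.048 [56 58 56];0.05 [60 62 62];0.052 [61 63 63];0.054 [126 124 123];0.056 [163 158 157];0.058 [98 96 95];0.06 [57 58 58];0.062 [52 54 54];0.064 [52 53 53];0.066 [49 51 51];0.068 [31 32 33];0.07 [23 23 25];0.072 [115 119 122];0.074 [120 124 128];0.076 [113 118 121];0.078 [ 94  97 101];0.08 [84 86 89];0.082 [70 72 74];0.084 [22 23 24];0.086 [5 6 6];0.088 [12 14 18];0.09 [25 55 96];0.092 [ 36  80 136];0.094 [ 39  86 146];0.096 [ 39  87 149];0.098 [ 40  87 149];0.1 [ 40  88 150];0.102 [ 41  89 150];0.104 [ 40  88 150];0.106 [ 39  85 146];0.108 [ 38  83 140];0.11 [ 35  78 132];0.112 [ 34  76 130];0.114 [ 33  74 127];0.116 [ 33  73 126];0.118 [ 35  76 130];
```

View pics/d5.png

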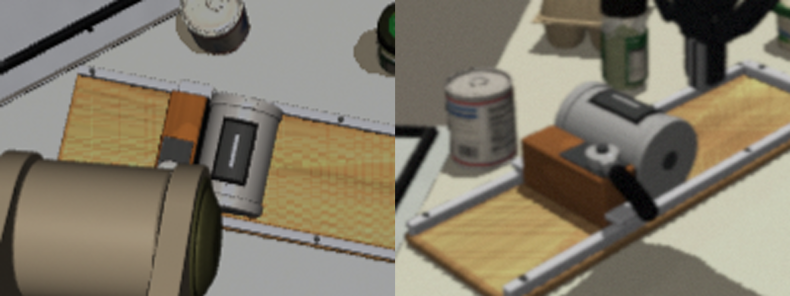

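The chock is up against the drum (about 1 mm gap), the drum has not moved, and the hatch is up. Next is the lever.

Request:
arm_command(
  deltas=[
    {"rx":0,"ry":0,"rz":0,"dx":0,"dy":0,"dz":0.03,"fingers":0.0},
    {"rx":0,"ry":0,"rz":0,"dx":0,"dy":0,"dz":0.03,"fingers":0.0},
    {"rx":0,"ry":0,"rz":0,"dx":0,"dy":0,"dz":0.025,"fingers":0.0},
    {"rx":0,"ry":0,"rz":0,"dx":0.01,"dy":0.002,"dz":0,"fingers":0.0},
    {"rx":0,"ry":0,"rz":0,"dx":0.01,"dy":0.002,"dz":0,"fingers":0.0},
    {"rx":0,"ry":0,"rz":0,"dx":0.01,"dy":0.003,"dz":0,"fingers":0.0},
    {"rx":0,"ry":0,"rz":0,"dx":0.01,"dy":0.003,"dz":0,"fingers":0.0},
    {"rx":0,"ry":0,"rz":0,"dx":0.01,"dy":0.003,"dz":0,"fingers":0.0},
    {"rx":0,"ry":0,"rz":0,"dx":0.01,"dy":0.003,"dz":0,"fingers":0.0},
    {"rx":0,"ry":0,"rz":0,"dx":0,"dy":0,"dz":0,"fingers":0.0},
  ],
)

```text
time_s: 19.3
position: [0.5008, 0.1507, 0.0535]
tool_rot: [[0.165, 0.986, 0.001], [0.986, -0.165, 0.0], [0.001, 0.001, -1.0]]
ft_force: [0.1, -0.4, -0.2]
grip_width: 0.0001
gripper_force: 0.0
```

```bash
python3 m.py; python3 -c "
from h import *
print(env.observe()['ft_force'])"
```

```text
tcp [-0.0896  0.1412  0.0535]
top drum 0.7 [0.0049 0.0564] [266.8 224.5]
top hatch 0.93 [0.0023 0.0536] [266.1 223.2]
top chock_face 0.59 [0.0034 0.0933] [246.7 221.5]
top chock_back 0.97 [0.0004 0.1297] [226.7 219.3]
top lever_pivot 0.74 [-0.0323  0.1055] [234.  237.7]
top lever_tip 0.57 [-0.033   0.1071] [233.  237.9]
side chock_face 0.8 [-0.0025  0.0962] [253.2 294.4]
side chock_back 0.85 [0.0008 0.1264] [236.9 301.1]
side lever_pivot 0.72 [-0.033   0.1155] [257.  293.5]
side lever_tip 0.94 [-0.0971  0.1736] [257.6 326.4]
[ 0.45154416  0.22474196 -0.75521799]
```

Request:
arm_command(
  deltas=[
    {"rx":0,"ry":0,"rz":0,"dx":0.007,"dy":0.004,"dz":0,"fingers":0.0},
    {"rx":0,"ry":0,"rz":0,"dx":0.007,"dy":0.004,"dz":0,"fingers":0.0},
    {"rx":0,"ry":0,"rz":0,"dx":0.007,"dy":0.005,"dz":0,"fingers":0.0},
    {"rx":0,"ry":0,"rz":0,"dx":0.004,"dy":0.005,"dz":0,"fingers":0.0},
    {"rx":0,"ry":0,"rz":0,"dx":0.004,"dy":0.006,"dz":0,"fingers":0.0},
    {"rx":0,"ry":0,"rz":0,"dx":0.003,"dy":0.006,"dz":0,"fingers":0.0},
    {"rx":0,"ry":0,"rz":0,"dx":0.002,"dy":0.004,"dz":0,"fingers":0.0},
    {"rx":0,"ry":0,"rz":0,"dx":0,"dy":0.003,"dz":0,"fingers":0.0},
    {"rx":0,"ry":0,"rz":0,"dx":0,"dy":0,"dz":0,"fingers":0.0},
  ],
)

```text
time_s: 20.9
position: [0.5429, 0.177, 0.0533]
tool_rot: [[0.166, 0.986, 0.001], [0.986, -0.166, 0.0], [0.0, 0.001, -1.0]]
ft_force: [0.5, 0.7, -0.6]
grip_width: 0.0003
gripper_force: 0.0
```

```bash
python3 m.py
```

```text
tcp [-0.0525  0.174   0.0533]
top drum 0.97 [0.0016 0.057 ] [266.1 226.2]
top hatch 0.89 [0.0002 0.0548] [265.2 224.2]
top chock_face 0.78 [0.0061 0.0918] [247.8 220.2]
top chock_back 0.94 [0.0003 0.1295] [226.8 219.4]
top lever_pivot 0.57 [-0.0354  0.1044] [234.2 239.5]
side drum 0.78 [-0.001   0.0535] [272.3 284.2]
side hatch 0.6 [0.0008 0.0553] [270.3 266. ]
side chock_back 0.96 [0.0033 0.1315] [233.2 301.8]
side lever_pivot 0.61 [-0.0339  0.1127] [258.8 293. ]
side lever_tip 0.84 [-0.0403  0.2009] [214.1 318.8]
```

Request:
arm_command(
  deltas=[
    {"rx":0,"ry":0,"rz":0,"dx":0,"dy":0.002,"dz":0,"fingers":0.0},
    {"rx":0,"ry":0,"rz":0,"dx":0,"dy":0.002,"dz":0,"fingers":0.0},
    {"rx":0,"ry":0,"rz":0,"dx":0,"dy":0.001,"dz":0,"fingers":0.0},
    {"rx":0,"ry":0,"rz":0,"dx":0,"dy":0,"dz":0,"fingers":0.0},
  ],
)

```text
time_s: 22.0
position: [0.5454, 0.1766, 0.0531]
tool_rot: [[0.165, 0.986, -0.005], [0.986, -0.165, 0.001], [-0.0, -0.005, -1.0]]
ft_force: [-9.0, 3.3, 6.1]
grip_width: 0.0003
gripper_force: 4.8
```

The force rose to 9 N, so the lever is on its hard stop. I'll back off and check.

Request:
arm_command(
  deltas=[
    {"rx":0,"ry":0,"rz":0,"dx":0,"dy":-0.02,"dz":0,"fingers":0.0},
    {"rx":0,"ry":0,"rz":0,"dx":0,"dy":-0.02,"dz":0,"fingers":0.0},
    {"rx":0,"ry":0,"rz":0,"dx":0,"dy":0,"dz":-0.04,"fingers":0.0},
    {"rx":0,"ry":0,"rz":0,"dx":0,"dy":0,"dz":-0.04,"fingers":0.0},
    {"rx":0,"ry":0,"rz":0,"dx":0.03,"dy":-0.03,"dz":-0.02,"fingers":0.0},
    {"rx":0,"ry":0,"rz":0,"dx":0.03,"dy":-0.03,"dz":-0.02,"fingers":0.0},
    {"rx":0,"ry":0,"rz":0,"dx":0.03,"dy":-0.03,"dz":0,"fingers":0.0},
    {"rx":0,"ry":0,"rz":0,"dx":0.03,"dy":-0.03,"dz":0,"fingers":0.0},
    {"rx":0,"ry":0,"rz":0,"dx":0,"dy":0,"dz":0,"fingers":0.0},
    {"rx":0,"ry":0,"rz":0,"dx":0,"dy":0,"dz":0,"fingers":0.0},
  ],
)

```text
time_s: 23.0
position: [0.4093, 0.3214, 0.1734]
tool_rot: [[0.164, 0.986, 0.001], [0.986, -0.164, -0.0], [0.0, 0.001, -1.0]]
ft_force: [1.2, -0.5, -0.6]
grip_width: -0.0001
gripper_force: 0.0
```

```bash
python3 m.py d6 0.1
```

```text
tcp [-0.2082  0.2944  0.1734]
top drum 0.84 [0.0029 0.0601] [264.6 225.2]
top hatch 0.67 [0.0017 0.0548] [265.4 223.4]
top chock_face 0.82 [0.0059 0.0916] [247.9 220.3]
top chock_back 0.81 [-0.0015  0.125 ] [229.  220.8]
top lever_pivot 0.85 [-0.0323  0.1062] [233.6 237.6]
top lever_tip 0.68 [-0.0307  0.1983] [182.9 226.9]
top crop origin [142 147]
side chock_face 0.34 [0.0686 0.1465] [198.5 290.7]
side chock_back 0.81 [-0.0002  0.129 ] [236. 302.]
side lever_pivot 0.75 [-0.0285  0.108 ] [258.6 290.6]
side lever_tip 0.68 [-0.0391  0.205 ] [211.1 319.7]
side crop origin [150 217]
```

View pics/d6.png

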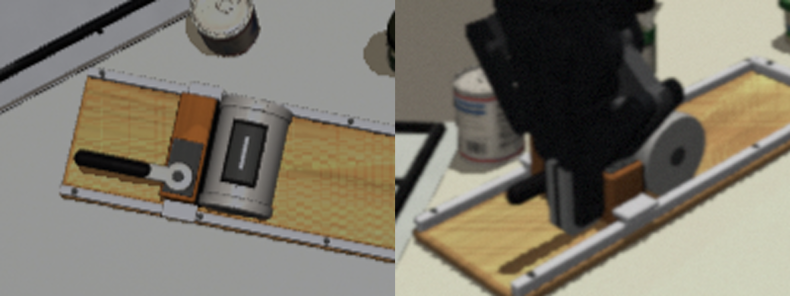

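The top view shows the handle parallel to the rails and pointing straight back. The chock is against the drum and the hatch is up. I'll hand in now.

```bash
python3 -c "
from rig import env
print(env.close_job())"
```

```text
the job is handed in; nothing more can be done
None
```

I handed the job in at about 23 s: the hatch is up (measured about 3° off), the chock is against the drum (gap about 1 mm) and the lever is on its locked stop. The arm never touched the tin, jar, timer or tub, and no verdict came back.

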